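Discard the broken vials through the sprung flap

ROBOT

A 7-joint arm with a two-finger parallel gripper is mounted at the origin on a cart in front of the work surface, level with it; the furniture and walls round the work are solid. World frame = base frame: x ahead of the robot, y to its left, z up, the work surface at z = 0. Lengths are in m, angles in rad, forces in N, time in s.
With the tool pointing down it reaches from about 0.4 to 0.925 m from the base axis. Payload 5.6 kg.
Tool frame: the origin (TCP) lies at the very end of the fingers, on their centre line; the grasp point (between the pads) lies 19 mm behind it; z points along the fingers, y is the line along which they close (so a half turn about z gives the same grasp; the last joint's range is limited). The gripper opens to 85 mm and grips with 20 to 120 N. Pads are 22 mm wide; open, the fingers measure 114 mm over their backs; the gripper's body (76 mm by 85 mm) begins 54 mm behind the grasp point. The pads swing forward as they close: fully open they stand 13 mm farther back than shut.
Start: joints at [-1.386, 0.468, -0.012, 1.603, 0.006, 1.071, -0.056], TCP at [0.147, 0.633, 0.231] pointing down, gripper open.
Joint ranges: [-2.53, 2.53], [-0.31, 2.02], [-1.57, 1.55], [0.28, 2.44], [-1.29, 4.43], [0.15, 1.84], [-2.92, 2.92]. Speed limits (rad/s): [2.57, 2.57, 3.14, 3.14, 3.14, 3.14, 3.14].

INTERFACE

Orientations are given as a 3x3 rotation matrix whose columns are the frame's x, y, z axes.
In Python, from bench import sensors, viewer, finish_job, models gives the robot as it stands.
- The arm moves only by the shell command python3 -m crank 'ROWS'. ROWS is a JSON object of lists of equal length, an entry for each row: "offset": the shift along the tool's x, y, z in m, a list of three; "angular": the turn, a rotation vector about the tool's x, y, z in units of 6 degrees (1.0 is 6 degrees), a list of three; "hand": the opening, from 0 (shut) to 1 (fully open). In form: {"offset": [[dx, dy, dz], ...], "angular": [[ax, ay, az], ...], "hand": [hand, ...]}. A call has 1 to 20 rows; each row is the pose to reach, as a shift and turn from the pose commanded when the call began, along the tool's axes at that moment; what a row does not reach only later rows make up. A row lasts 1/12 s, in which the tool goes at most 41.7 mm and 7.16 degrees, less where a joint would pass 70% of its speed; a pose out of reach is approached as far as the arm can. A call with a gripper value outside its range is refused whole. The fingers move at their own pace and stop on an object; the grip force is fixed at half the most. Time passes only in rows, so rows that repeat a pose let the fingers close. It gives the time, the measured TCP pose, the force, the opening and the grip force at its end, in the units of the state.
- sensors.get_state(): the state, without advancing time (a new reading comes with each control period).
- viewer.capture(name): name is "scene" or "top"; returns a dict with "pixels" (480x640x3 uint8, blue, green, red), "range_z" (480x640 float32, m along the optical axis (not along the pixel's ray), 0 where there is no reading), "camera_matrix" (3x3 intrinsics, pixels), "pose" (4x4, takes a point from camera to world coordinates). Camera axes: x right, y down, z forward; pixel columns grow to the right and rows downward; lengths in m; the calibration is good to about 2 mm. A picture is of the moment at which its call begins.
- finish_job(): hands the job in; it is judged then, once.
Trained networks look in the newest picture that a camera, given by its name, has taken for a name from the list of things; names that differ only in an ending like _2 or _b are one class to them, and where a whole thing is asked for, a point or a joint stands for the part that bears it (a point fixed in the world has none). Each returns a list of dicts, best first, with "score" (0 to 1); they miss things now and then, are a little off and sometimes report something else, mostly with a low value. They report only what shows in the picture. A call takes as long as a camera call. They do not tell look-alikes from the thing itself.
- models.silhouettes(camera, target): "region" (480x640 bool, what is visible of it) and "position" ([column, row] in pixels, amid what is visible of it).
The state is a dict: "clock": time; "joint_positions": joint angles; "joint_velocities": joint speeds; "tau": joint torques, N m; "tcp_pos": TCP position; "tcp_rot": TCP orientation; "contact_force": force on the tool from outside, world axes, zero at the start; "moment": the same for the moment, N m; "gripper_width": opening from 0.0 (shut) to 1.0 (fully open); "finger_force": force on a finger pad.
Only numpy, scipy, OpenCV 4.12 (cv2) and the standard library are available. Lean on these libraries where they do the work, as an engineer would, in place of code of your own. Each camera call takes 0.05 s, during which the arm holds its last target. There are 200 camera calls.

TASK

Two of the small brown glass vials lying on the counter have their necks snapped off. Put both broken ones into the grey reject bin through the sprung flap in its top: push the flap down and hold it open until the vial has dropped inside, then let the flap spring shut. Leave the whole vial, which still has its black cap, and the other things on the counter where they are.

Things in the scene. Friction and masses are not known exactly. Their poses are not given: they have to be found in the camera images.
- broken_a: Broken vial: brown glass cylinder with paper label, 36 mm in diameter, 70 mm long, about 60 g, lying on its side on the counter; no neck or cap, one end closed, the other a jagged open rim. It can roll if nudged. Origin at its centre, on its axis, 18 mm above the counter; its own x axis runs along the cylinder to the jagged end.
- broken_b: The second broken vial, same size and make, its jagged rim shaped a little differently; origin and axes as broken_a.
- whole_vial: Whole dropper vial of the same brown glass, lying on its side, 38 mm in diameter, 91 mm long, with shoulder, neck and black cap. To be left alone. Origin on its axis, half way along, 19 mm above the counter; its own x axis runs along it to the cap.
- bin: Reject bin: closed grey sheet-metal box fixed on the counter, 150 mm along its x, 166 mm along its y, 210 mm high, walls 6 mm. Its only opening is the throat in the top, centred, 118 mm along x by 132 mm along y, filled by the flap; hollow below, inner floor 10 mm above the counter. Origin at the centre of its underside; x points away from the robot at zero yaw, z up.
- bin_mouth (a point): Centre of the throat at the height of the bin's top rim (210 mm above the counter); axes as the bin. Fixed obstacles: a steel cabinet 0.6 m high on the left (x 0.34 to 0.83, y over 0.395; its knob at x 0.375 reaches y 0.36 at height 0.36), a microscope 0.4 m high (x 0.37 to 0.68, y -0.14 to 0.05), and instruments 80 mm high from x 0.415 on for y below -0.18.
- flap (a joint): Angle of the bin's flap, rad: 0 shut (level, upper face 6 mm below the rim), 1.31 fully open, hanging down inside. Hinge axis parallel to the bin's x, 65 mm to +y of the throat's centre, 8 mm below the rim. Sprung shut with 0.18 N m (0.26 when fully open): a vial laid on it does not open it, and it springs back when let go. A vial passes freely from about 0.9 rad.
- flap_edge (a point): Middle of the free edge of the flap, upper face; this edge lies on the bin's -y side and swings down into the bin. The flap is an aluminium plate 112 mm along the bin's x and 126 mm along y. Fingertips pushed 50 to 60 mm below the rim, astride a vial held parallel to the hinge at the middle of the throat, hold it open far enough.
- white_bottle: White capped bottle, 54 mm in diameter, 119 mm high, standing behind the microscope, to the right of the bin; to be left alone. Origin at the centre of its underside.
There are look-alikes about, which are no part of the job. What is shaped like the broken_a but turquoise is not meant.

How it is judged:
By the outcome, as a careful person would: the job done as asked, in the order asked, and still so for the second after the job is handed in, with the robot touching nothing.
It also fails if it takes over 67 s, if anything falls off the work surface, if the arm or the gripper's body presses on something with over 40 N, if the wrist force passes 120 N, or if a joint passes its speed limit or range.

## Working session

There is one attempt and no reset: what is moved stays moved. The work goes in short steps, Python scripts to look and compute and a shell command to move; the robot and the scene stay as the last step left them, time stands still between calls to the robot, and variables do not carry over. Pictures are saved under pics/ and viewed, at most 10 in all, crops included, and the job is handed in when it is done.

```bash
mkdir -p pics; cat > h.py <<'E'
import numpy as np, cv2
from bench import sensors, viewer, models
def world(c, mask=None, stride=1):
    z=c["range_z"]; K=c["camera_matrix"]; P=c["pose"]
    v,u=np.nonzero((z>0)&(mask if mask is not None else True))
    d=z[v,u]; p=np.stack([(u-K[0,2])/K[0,0]*d,(v-K[1,2])/K[1,1]*d,d],1)
    return p@P[:3,:3].T+P[:3,3]
E
python3 - <<'E'
from h import *
s=sensors.get_state(); print({k:np.round(v,3).tolist() for k,v in s.items()})
for n in("scene","top"):
    c=viewer.capture(n); cv2.imwrite(f"pics/{n}0.png",c["pixels"]); print(n,np.round(c["pose"],3).tolist(),c["camera_matrix"][0,0])
    for t in("broken_a","whole_vial","bin","flap","white_bottle"):
        for r in models.silhouettes(n,t):
            p=world(c,r["region"])
            if len(p)<5: continue
            print(t,round(r["score"],2),np.round(r["position"]),len(p),np.round(np.median(p,0),3),np.round(np.percentile(p,[2,98],0),3).tolist())
E
```

```text
{'clock': 0.0, 'joint_positions': [-1.386, 0.468, -0.012, 1.604, 0.006, 1.071, -0.056], 'joint_velocities': [0.001, 0.001, -0.001, -0.001, 0.002, -0.0, -0.0], 'tau': [-0.0, -53.238, 0.021, -25.131, 0.011, 0.008, -0.0], 'tcp_pos': [0.147, 0.633, 0.23], 'tcp_rot': [[-0.974, 0.226, -0.0], [0.226, 0.974, -0.002], [-0.0, -0.002, -1.0]], 'contact_force': [-0.049, 1.057, 0.073], 'moment': [0.017, 0.065, -0.036], 'finger_force': 0.0, 'gripper_width': 1.002}
scene [[0.833, -0.333, 0.441, -0.027], [-0.553, -0.521, 0.651, -0.81], [0.013, -0.786, -0.618, 0.929], [0.0, 0.0, 0.0, 1.0]] 494.13306607012197
broken_a 0.89 [226. 255.] 303 [0.334 0.224 0.027] [[0.305, 0.215, 0.006], [0.371, 0.244, 0.036]]
broken_a 0.81 [252. 236.] 276 [0.443 0.277 0.027] [[0.413, 0.267, 0.003], [0.485, 0.305, 0.036]]
broken_a 0.55 [268. 270.] 341 [0.412 0.118 0.028] [[0.382, 0.109, -0.002], [0.453, 0.157, 0.036]]
whole_vial 0.94 [334. 379.] 665 [ 0.351 -0.276  0.03 ] [[0.319, -0.29, 0.006], [0.405, -0.257, 0.039]]
bin 0.83 [342. 178.] 2006 [0.678 0.178 0.203] [[0.564, 0.011, 0.024], [0.746, 0.28, 0.213]]
white_bottle 0.
[... 308 characters left out ...]
0.249, 0.038]]
broken_a 0.88 [186. 269.] 501 [0.453 0.286 0.032] [[0.419, 0.269, 0.0], [0.488, 0.311, 0.038]]
broken_a 0.73 [256. 287.] 463 [0.421 0.127 0.032] [[0.389, 0.111, 0.018], [0.453, 0.146, 0.038]]
whole_vial 0.55 [427. 312.] 645 [ 0.366 -0.266  0.032] [[0.325, -0.288, -0.0], [0.413, -0.251, 0.04]]
bin 0.77 [218. 167.] 8155 [0.65  0.182 0.204] [[0.575, 0.096, 0.014], [0.74, 0.267, 0.212]]
flap 0.94 [210. 164.] 3754 [0.661 0.189 0.204] [[0.604, 0.126, 0.2], [0.718, 0.252, 0.208]]
white_bottle 0.81 [322. 162.] 538 [ 0.689 -0.024  0.109] [[0.672, -0.052, 0.013], [0.714, -0.001, 0.122]]
white_bottle 0.23 [216. 168.] 8203 [0.65  0.182 0.204] [[0.575, 0.097, 0.015], [0.741, 0.268, 0.212]]
```

```bash
python3 - <<'E'
import cv2,numpy as np
a=cv2.imread("pics/top0.png"); cv2.imwrite("pics/topcrop.png",cv2.resize(a[100:360,130:470],None,fx=2.3,fy=2.3,interpolation=cv2.INTER_CUBIC))
b=cv2.imread("pics/scene0.png"); cv2.imwrite("pics/scenecrop.png",cv2.resize(b[130:410,180:420],None,fx=2.1,fy=2.1,interpolation=cv2.INTER_CUBIC))
E
```

```text
(no output)
```

View pics/topcrop.png

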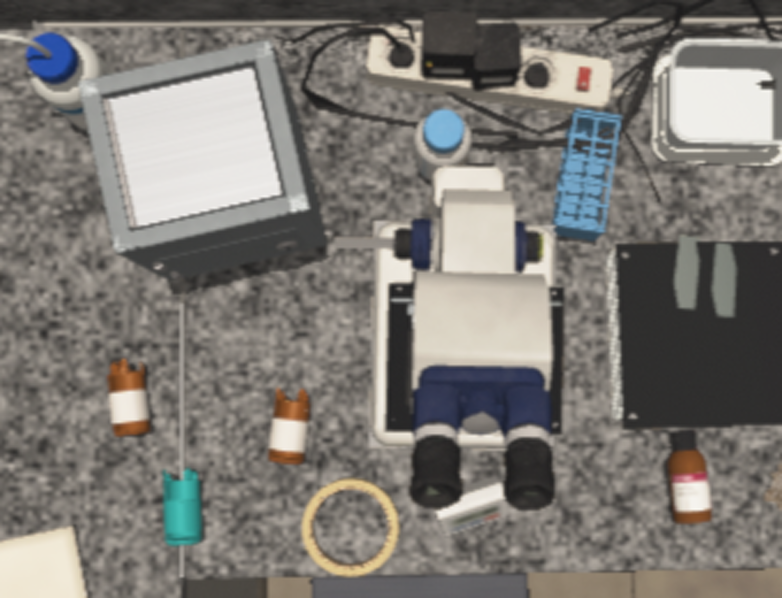

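View pics/scenecrop.png

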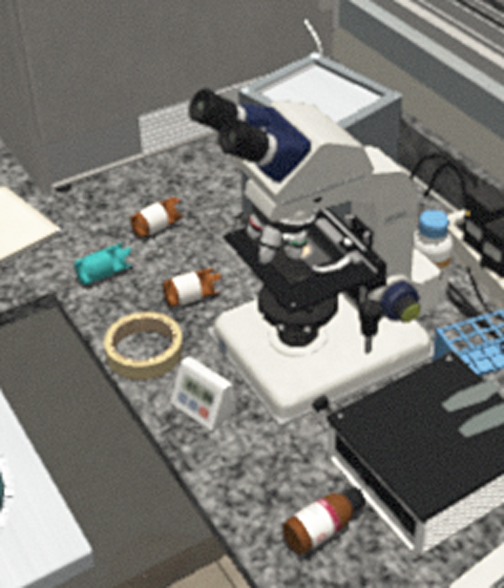

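Candidates for the broken vials (full top-image pixels):
- (186,269) and (256,287) are brown with a paper label, a jagged rim and no cap, so these are the two broken ones.
- (209,320) is turquoise, a look-alike, so I leave it.
- (427,312) is brown with a black cap, the whole vial, so I leave it too.

The enlarged top crop confirms this: broken vials at crop (128,398) and (290,427), turquoise at (182,508), whole vial at (690,480), and the bin flap at crop (193,145). The flap is the white plate. Next I'll get yaws and centres.

```bash
cat >> h.py <<'E'
from scipy.spatial.transform import Rotation as R
def plan(x,y,z,yaw):
    "offset/angular for tool down, tool y along world yaw+90deg"
    s=sensors.get_state(); T=np.array(s["tcp_rot"]); p=np.array(s["tcp_pos"])
    c,n=np.cos(yaw),np.sin(yaw); G=np.array([[-c,-n,0],[-n,c,0],[0,0,-1]]); 
    G=np.array([[-c,-n,0],[-n,c,0],[0,0,-1.]])
    print("off",np.round(T.T@(np.array([x,y,z])-p),4).tolist(),"ang",np.round(np.degrees(R.from_matrix(T.T@G).as_rotvec())/6,3).tolist())
E
python3 - <<'E'
from h import *
def rect(p):
    (cx,cy),(w,h),a=cv2.minAreaRect((p[:,:2]*1000).astype(np.float32)); print(np.round([cx,cy,w,h,a],1), np.round(p[:,2].mean(),3))
for n in("top","scene"):
    c=viewer.capture(n)
    for r in models.silhouettes(n,"broken_a"):
        p=world(c,r["region"]); p=p[p[:,2]>.022]; m=p.mean(0); e=np.linalg.svd((p-m)[:,:2],full_matrices=False)[2][0]; e*=np.sign(e[0])
        f=np.array([-e[1],e[0]]); q=p[:,:2]@np.stack([e,f],1); lo,hi=np.percentile(q,[1,99],0); mid=(lo+hi)/2
        print(n,np.round(r["position"]),"yaw",np.degrees(np.arctan2(e[1],e[0])).round(1),"ext",np.round(hi-lo,3),"ctr",np.round(mid[0]*e+mid[1]*f,3), "zmax",np.percentile(p[:,2],98).round(3))
    P=world(c); 
    rim=P[(abs(P[:,2]-.21)<.012)&(abs(P[:,0]-.66)<.13)&(abs(P[:,1]-.19)<.13)]; rect(rim)
    for r in models.silhouettes(n,"flap")[:1]:
        k=cv2.erode(r["region"].astype(np.uint8),np.ones((3,3)))>0; rect(world(c,k))
E
```

```text
top [182. 271.] yaw 7.7 ext [0.068 0.032] ctr [0.452 0.287] zmax 0.038
top [256. 282.] yaw -8.1 ext [0.067 0.033] ctr [0.424 0.128] zmax 0.038
top [210. 321.] yaw 4.3 ext [0.068 0.032] ctr [0.345 0.234] zmax 0.038
[662.3 186.7 151.5 166.7  12.4] 0.206
[661.8 188.1 108.8 124.8  12.3] 0.204
scene [256. 233.] yaw 8.3 ext [0.067 0.027] ctr [0.446 0.282] zmax 0.037
scene [270. 270.] yaw -8.7 ext [0.071 0.029] ctr [0.418 0.125] zmax 0.037
scene [227. 254.] yaw 2.7 ext [0.071 0.033] ctr [0.341 0.231] zmax 0.037
[658.2 186.5 156.4 173.8  12.2] 0.205
[662.1 190.9  98.9 124.3  13.2] 0.203
```

```bash
python3 - <<'E'
from h import *
for t in((.28,.30,.23,8),(.37,.245,.2,8),(.45,.286,.13,8)): plan(*t[:3],np.radians(t[3]))
E
```

```text
off [-0.205, -0.2945, 0.0013] ang [0.0, 0.0, -3.51]
off [-0.3051, -0.3278, 0.0313] ang [0.0, 0.0, -3.51]
off [-0.3738, -0.2697, 0.1013] ang [0.0, 0.0, -3.51]
```

```bash
python3 -m crank '{"offset":[[-0.02,-0.03,0],[-0.04,-0.06,0],[-0.06,-0.09,0],[-0.08,-0.12,0],[-0.1,-0.15,0],[-0.12,-0.18,0],[-0.14,-0.21,0],[-0.16,-0.24,0],[-0.18,-0.265,0],[-0.205,-0.295,0],[-0.23,-0.303,0.01],[-0.255,-0.311,0.02],[-0.28,-0.319,0.025],[-0.305,-0.328,0.03],[-0.325,-0.31,0.05],[-0.345,-0.295,0.07],[-0.36,-0.282,0.09],[-0.374,-0.27,0.1],[-0.374,-0.27,0.1],[-0.374,-0.27,0.1]],"angular":[[0,0,-0.35],[0,0,-0.7],[0,0,-1.05],[0,0,-1.4],[0,0,-1.75],[0,0,-2.1],[0,0,-2.45],[0,0,-2.8],[0,0,-3.15],[0,0,-3.5],[0,0,-3.5],[0,0,-3.5],[0,0,-3.5],[0,0,-3.5],[0,0,-3.5],[0,0,-3.5],[0,0,-3.5],[0,0,-3.5],[0,0,-3.5],[0,0,-3.5]],"hand":[1,1,1,1,1,1,1,1,1,1,1,1,1,1,1,1,1,1,1,1]}'
python3 - <<'E'
from h import *
plan(.45,.286,.002,np.radians(8)); c=viewer.capture("scene"); cv2.imwrite("pics/s1.png",cv2.resize(c["pixels"][130:350,160:400],None,fx=2.4,fy=2.4))
E
```

```text
clock: 2.57
tcp_pos: [0.45, 0.2854, 0.1306]
tcp_rot: [[-0.99, -0.138, -0.001], [-0.138, 0.99, -0.001], [0.001, -0.001, -1.0]]
contact_force: [0.3, 0.2, -0.3]
gripper_width: 1.0
finger_force: 0.0
off [-0.0002, 0.0007, 0.1286] ang [-0.01, -0.014, -0.012]
```

View pics/s1.png

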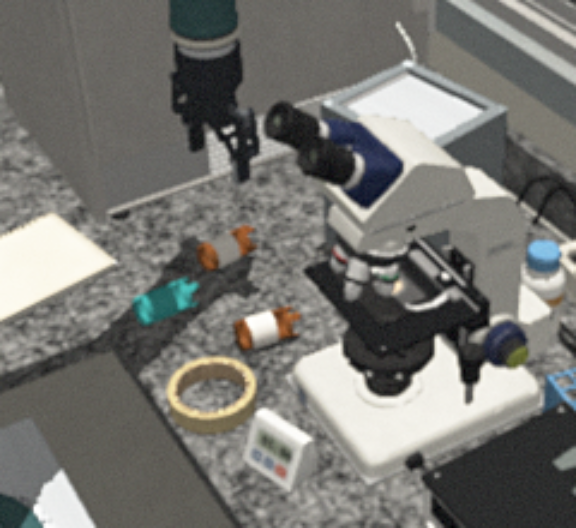

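The gripper, at crop (215,130), hangs above the far broken vial at (225,250), with the fingers either side of its axis. I'll go down and close.

```bash
python3 -m crank '{"offset":[[0,0,0.02],[0,0,0.05],[0,0,0.08],[0,0,0.105],[0,0,0.12],[0,0,0.127],[0,0,0.127],[0,0,0.127],[0,0,0.127],[0,0,0.127],[0,0,0.127],[0,0,0.127],[0,0,0.127],[0,0,0.127],[0,0,0.127],[0,0,0.127]],"angular":[[0,0,0],[0,0,0],[0,0,0],[0,0,0],[0,0,0],[0,0,0],[0,0,0],[0,0,0],[0,0,0],[0,0,0],[0,0,0],[0,0,0],[0,0,0],[0,0,0],[0,0,0],[0,0,0]],"hand":[1,1,1,1,1,1,1,0.2,0.2,0.2,0.2,0.2,0.2,0.2,0.2,0.2]}'
python3 - <<'E'
from h import *
plan(.45,.286,.29,np.radians(8));plan(.662,.187,.29,np.radians(12.4)); plan(.662,.187,.15,np.radians(12.4))
E
```

```text
clock: 3.95
tcp_pos: [0.4508, 0.2864, 0.0057]
tcp_rot: [[-0.99, -0.138, 0.002], [-0.138, 0.99, 0.002], [-0.002, 0.001, -1.0]]
contact_force: [-1.7, -0.6, 7.8]
gripper_width: 0.389
finger_force: 60.3
off [0.0004, 0.0001, -0.2843] ang [0.013, 0.016, -0.008]
off [-0.1959, -0.1273, -0.2842] ang [0.012, 0.017, -0.741]
off [-0.1956, -0.1275, -0.1442] ang [0.012, 0.017, -0.741]
```

```bash
python3 -m crank '{"offset":[[0,0,-0.02],[0,0,-0.05],[0,0,-0.085],[0,0,-0.12],[0,0,-0.155],[0,0,-0.19],[0,0,-0.225],[0,0,-0.26],[-0.01,-0.007,-0.285],[-0.035,-0.022,-0.285],[-0.065,-0.041,-0.285],[-0.095,-0.061,-0.285],[-0.125,-0.08,-0.285],[-0.155,-0.1,-0.285],[-0.18,-0.117,-0.285],[-0.192,-0.125,-0.285],[-0.196,-0.127,-0.285],[-0.196,-0.127,-0.285],[-0.196,-0.127,-0.285]],"angular":[[0,0,0],[0,0,0],[0,0,0],[0,0,0],[0,0,0],[0,0,0],[0,0,0],[0,0,0],[0,0,-0.1],[0,0,-0.2],[0,0,-0.3],[0,0,-0.4],[0,0,-0.5],[0,0,-0.6],[0,0,-0.7],[0,0,-0.74],[0,0,-0.74],[0,0,-0.74],[0,0,-0.74]],"hand":[0.2,0.2,0.2,0.2,0.2,0.2,0.2,0.2,0.2,0.2,0.2,0.2,0.2,0.2,0.2,0.2,0.2,0.2,0.2]}'
python3 - <<'E'
from h import *
plan(.662,.187,.152,np.radians(12.4)); c=viewer.capture("scene"); a=c["pixels"][80:300,220:460]; t=viewer.capture("top")["pixels"][90:310,130:370]; cv2.imwrite("pics/s2.png",cv2.resize(np.hstack([a,t]),None,fx=1.65,fy=1.65))
E
```

```text
clock: 5.53
tcp_pos: [0.6608, 0.1879, 0.2891]
tcp_rot: [[-0.977, -0.215, -0.001], [-0.215, 0.977, 0.001], [0.001, 0.001, -1.0]]
contact_force: [-1.3, -0.1, -1.3]
gripper_width: 0.389
finger_force: 59.9
off [-0.0011, -0.0013, 0.1371] ang [0.009, -0.01, 0.005]
```

View pics/s2.png

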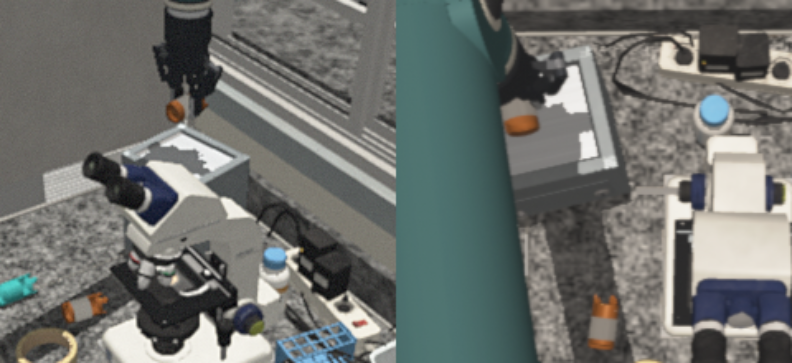

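The left half shows the vial held level above the flap (crop 180,108), and the right half shows it over the throat. Next I push in, open partly and hold.

```bash
python3 -m crank '{"offset":[[-0.001,-0.001,0.02],[-0.001,-0.001,0.045],[-0.001,-0.001,0.065],[-0.001,-0.001,0.08],[-0.001,-0.001,0.095],[-0.001,-0.001,0.11],[-0.001,-0.001,0.125],[-0.001,-0.001,0.135],[-0.001,-0.001,0.14],[-0.001,-0.001,0.14],[-0.001,-0.001,0.14]],"angular":[[0,0,0],[0,0,0],[0,0,0],[0,0,0],[0,0,0],[0,0,0],[0,0,0],[0,0,0],[0,0,0],[0,0,0],[0,0,0]],"hand":[0.2,0.2,0.2,0.2,0.2,0.2,0.2,0.2,0.2,0.2,0.2]}'
```

```text
clock: 6.55
tcp_pos: [0.6626, 0.1854, 0.1495]
tcp_rot: [[-0.977, -0.214, -0.001], [-0.214, 0.977, -0.001], [0.001, -0.001, -1.0]]
contact_force: [-1.3, -2.6, 1.4]
gripper_width: 0.389
finger_force: 62.6
```

```bash
python3 -m crank '{"offset":[[0,0,0],[0,0,0],[0,0,0],[0,0,0],[0,0,0],[0,0,0],[0,0,0],[0,0,0],[0,0,0],[0,0,0],[0,0,0],[0,0,0]],"angular":[[0,0,0],[0,0,0],[0,0,0],[0,0,0],[0,0,0],[0,0,0],[0,0,0],[0,0,0],[0,0,0],[0,0,0],[0,0,0],[0,0,0]],"hand":[0.5,0.6,0.62,0.62,0.62,0.62,0.62,0.62,0.62,0.62,0.62,0.62]}'
python3 - <<'E'
from h import *
a=viewer.capture("scene")["pixels"][80:300,220:460]; t=viewer.capture("top")["pixels"][90:310,130:370]; cv2.imwrite("pics/s3.png",cv2.resize(np.hstack([a,t]),None,fx=1.65,fy=1.65))
E
```

```text
clock: 7.55
tcp_pos: [0.6636, 0.1851, 0.1494]
tcp_rot: [[-0.977, -0.214, 0.001], [-0.214, 0.977, -0.001], [-0.001, -0.001, -1.0]]
contact_force: [1.4, -4.6, -0.6]
gripper_width: 0.622
finger_force: 2.0
```

View pics/s3.png

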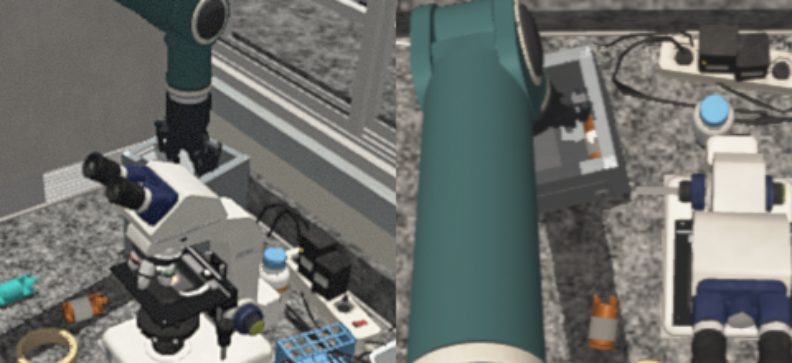

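The top view shows the vial inside the throat on the -y side (crop 592,138). I'll check its height before withdrawing.

```bash
python3 - <<'E'
from h import *
c=viewer.capture("top"); b=c["pixels"].astype(int); m=np.zeros((480,640),bool); m[155:195,235:262]=1
m&=(b[...,2]-b[...,0]>60); p=world(c,m); print(len(p),np.round(np.percentile(p,[5,50,95],0),3))
plan(.662,.187,.29,np.radians(12.4))
E
```

```text
58 [[0.651 0.13  0.037]
 [0.69  0.142 0.043]
 [0.701 0.15  0.072]]
off [0.001, 0.002, -0.1406] ang [-0.012, 0.005, -0.011]
```

It's on the bin floor (z about 0.04 at its top). I'll withdraw and go above the second vial.

```bash
python3 -m crank '{"offset":[[0,0.002,-0.02],[0,0.002,-0.05],[0,0.002,-0.085],[0,0.002,-0.12],[0,0.002,-0.14],[0,0.002,-0.14]],"angular":[[0,0,0],[0,0,0],[0,0,0],[0,0,0],[0,0,0],[0,0,0]],"hand":[0.62,0.62,0.62,0.62,0.62,0.62]}'
python3 - <<'E'
from h import *
plan(.422,.127,.29,np.radians(-8.4));plan(.422,.127,.13,np.radians(-8.4))
E
```

```text
clock: 8.2
tcp_pos: [0.6649, 0.1907, 0.2961]
tcp_rot: [[-0.976, -0.216, 0.01], [-0.216, 0.976, 0.006], [-0.011, 0.004, -1.0]]
contact_force: [0.8, 0.2, -0.3]
gripper_width: 0.617
finger_force: 0.0
off [0.251, -0.0098, 0.0034] ang [0.054, 0.096, 3.48]
off [0.2527, -0.0103, 0.1634] ang [0.054, 0.096, 3.48]
```

```bash
python3 -m crank '{"offset":[[0.02,0,0],[0.05,-0.001,0],[0.08,-0.002,0],[0.11,-0.003,0],[0.14,-0.004,0],[0.17,-0.005,0],[0.2,-0.006,0],[0.225,-0.007,0],[0.242,-0.007,0.01],[0.249,-0.007,0.035],[0.249,-0.007,0.07],[0.249,-0.007,0.105],[0.249,-0.007,0.14],[0.249,-0.007,0.16],[0.249,-0.007,0.16],[0.249,-0.007,0.16],[0.249,-0.007,0.16]],"angular":[[0,0,0.3],[0,0,0.7],[0,0,1.1],[0,0,1.5],[0,0,1.9],[0,0,2.3],[0,0,2.7],[0,0,3.1],[0,0,3.48],[0,0,3.48],[0,0,3.48],[0,0,3.48],[0,0,3.48],[0,0,3.48],[0,0,3.48],[0,0,3.48],[0,0,3.48]],"hand":[0.8,0.8,0.8,0.8,0.8,0.8,0.8,0.8,0.8,0.8,0.8,0.8,0.8,0.8,0.8,0.8,0.8]}'
python3 - <<'E'
from h import *
plan(.422,.127,.005,np.radians(-8.4)); c=viewer.capture("scene")
for r in models.silhouettes("scene","broken_a"):
    p=world(c,r["region"]); p=p[p[:,2]>.022]; print(np.round(r["position"]),round(r["score"],2),np.round((np.percentile(p,2,0)+np.percentile(p,98,0))/2,3))
cv2.imwrite("pics/s4.png",cv2.resize(c["pixels"][80:350,160:400],None,fx=2.2,fy=2.2))
E
```

```text
clock: 9.62
tcp_pos: [0.4217, 0.1288, 0.1304]
tcp_rot: [[-0.989, 0.147, 0.002], [0.147, 0.989, 0.001], [-0.001, 0.001, -1.0]]
contact_force: [0.4, -0.6, 1.0]
gripper_width: 0.801
finger_force: 0.0
off [-0.0004, -0.0019, 0.1254] ang [0.014, 0.014, -0.012]
[269. 270.] 0.69 [0.417 0.125 0.03 ]
[227. 256.] 0.67 [0.34  0.231 0.03 ]
[345. 180.] 0.58 [0.657 0.183 0.145]
[385. 243.] 0.5 [ 0.689 -0.034  0.079]
```

View pics/s4.png

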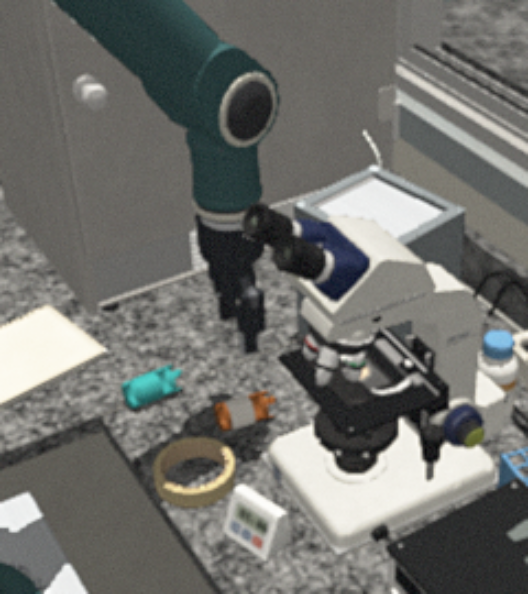

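The flap has closed (plate level again, crop 380,205). The gripper is above the second vial (245,412), clear of the microscope, so I'll go down and grasp.

```bash
python3 -m crank '{"offset":[[-0.001,-0.001,0.02],[-0.001,-0.001,0.05],[-0.001,-0.001,0.08],[-0.001,-0.001,0.105],[-0.001,-0.001,0.12],[-0.001,-0.001,0.126],[-0.001,-0.001,0.126],[-0.001,-0.001,0.126],[-0.001,-0.001,0.126],[-0.001,-0.001,0.126],[-0.001,-0.001,0.126],[-0.001,-0.001,0.126],[-0.001,-0.001,0.126],[-0.001,-0.001,0.126],[-0.001,-0.001,0.126]],"angular":[[0,0,0],[0,0,0],[0,0,0],[0,0,0],[0,0,0],[0,0,0],[0,0,0],[0,0,0],[0,0,0],[0,0,0],[0,0,0],[0,0,0],[0,0,0],[0,0,0],[0,0,0]],"hand":[0.8,0.8,0.8,0.8,0.8,0.8,0.8,0.2,0.2,0.2,0.2,0.2,0.2,0.2,0.2]}'
python3 - <<'E'
from h import *
plan(.422,.127,.29,np.radians(-8.4));plan(.662,.187,.29,np.radians(12.4))
E
```

```text
clock: 10.97
tcp_pos: [0.4229, 0.1274, 0.0049]
tcp_rot: [[-0.989, 0.148, 0.003], [0.148, 0.989, 0.001], [-0.002, 0.002, -1.0]]
contact_force: [-0.3, 0.2, 7.8]
gripper_width: 0.389
finger_force: 59.6
off [0.0001, 0.0, -0.2851] ang [0.018, 0.023, -0.017]
off [-0.2284, 0.0949, -0.2844] ang [0.013, 0.026, -3.484]
```

```bash
python3 -m crank '{"offset":[[0,0,-0.02],[0,0,-0.05],[0,0,-0.085],[0,0,-0.12],[0,0,-0.155],[0,0,-0.19],[0,0,-0.225],[0,0,-0.26],[-0.01,0.004,-0.285],[-0.035,0.015,-0.285],[-0.065,0.027,-0.285],[-0.095,0.04,-0.285],[-0.125,0.052,-0.285],[-0.155,0.064,-0.285],[-0.185,0.077,-0.285],[-0.21,0.087,-0.285],[-0.223,0.093,-0.285],[-0.228,0.095,-0.285],[-0.228,0.095,-0.285],[-0.228,0.095,-0.285]],"angular":[[0,0,0],[0,0,0],[0,0,0],[0,0,0],[0,0,0],[0,0,0],[0,0,0],[0,0,0],[0,0,-0.3],[0,0,-0.7],[0,0,-1.1],[0,0,-1.5],[0,0,-1.9],[0,0,-2.3],[0,0,-2.7],[0,0,-3.1],[0,0,-3.4],[0,0,-3.48],[0,0,-3.48],[0,0,-3.48]],"hand":[0.2,0.2,0.2,0.2,0.2,0.2,0.2,0.2,0.2,0.2,0.2,0.2,0.2,0.2,0.2,0.2,0.2,0.2,0.2,0.2]}'
python3 - <<'E'
from h import *
plan(.662,.187,.15,np.radians(12.4)); a=viewer.capture("scene")["pixels"][80:300,220:460]; t=viewer.capture("top")["pixels"][90:310,130:370]; cv2.imwrite("pics/s5.png",cv2.resize(np.hstack([a,t]),None,fx=1.65,fy=1.65))
E
```

```text
clock: 12.63
tcp_pos: [0.6605, 0.1867, 0.2886]
tcp_rot: [[-0.977, -0.214, -0.0], [-0.214, 0.977, -0.0], [0.0, 0.0, -1.0]]
contact_force: [0.5, -0.7, -0.5]
gripper_width: 0.39
finger_force: 60.2
off [-0.0016, -0.0001, 0.1386] ang [0.001, -0.005, -0.012]
```

View pics/s5.png

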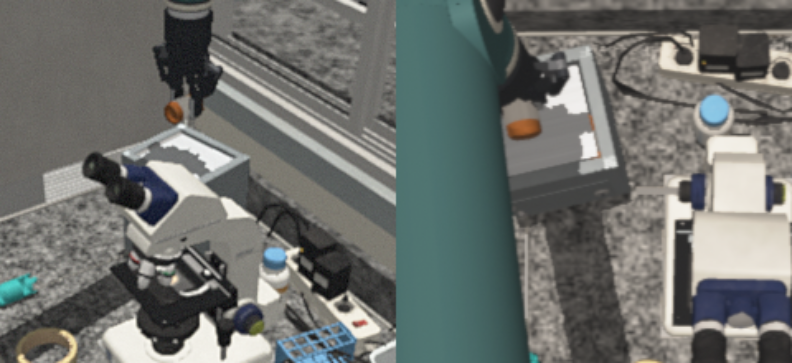

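The second vial is held level above the flap (crop 175,110), as the first was. I'll use the same insertion.

```bash
python3 -m crank '{"offset":[[-0.001,-0.001,0.02],[-0.001,-0.001,0.045],[-0.001,-0.001,0.065],[-0.001,-0.001,0.08],[-0.001,-0.001,0.095],[-0.001,-0.001,0.11],[-0.001,-0.001,0.125],[-0.001,-0.001,0.135],[-0.001,-0.001,0.14],[-0.001,-0.001,0.14],[-0.001,-0.001,0.14]],"angular":[[0,0,0],[0,0,0],[0,0,0],[0,0,0],[0,0,0],[0,0,0],[0,0,0],[0,0,0],[0,0,0],[0,0,0],[0,0,0]],"hand":[0.2,0.2,0.2,0.2,0.2,0.2,0.2,0.2,0.2,0.2,0.2]}' && python3 -m crank '{"offset":[[0,0,0],[0,0,0],[0,0,0],[0,0,0],[0,0,0],[0,0,0],[0,0,0],[0,0,0],[0,0,0],[0,0,0],[0,0,0],[0,0,0]],"angular":[[0,0,0],[0,0,0],[0,0,0],[0,0,0],[0,0,0],[0,0,0],[0,0,0],[0,0,0],[0,0,0],[0,0,0],[0,0,0],[0,0,0]],"hand":[0.5,0.6,0.62,0.62,0.62,0.62,0.62,0.62,0.62,0.62,0.62,0.62]}'
python3 - <<'E'
from h import *
c=viewer.capture("top"); b=c["pixels"].astype(int); m=np.zeros((480,640),bool); m[145:205,215:262]=1
m&=(b[...,2]-b[...,0]>60); p=world(c,m); print(len(p),np.round(np.percentile(p,[5,50,95],0),3))
cv2.imwrite("pics/s6.png",cv2.resize(c["pixels"][110:240,170:290],None,fx=4,fy=4))
E
```

```text
clock: 13.65
tcp_pos: [0.6621, 0.1849, 0.1485]
tcp_rot: [[-0.977, -0.214, -0.001], [-0.214, 0.977, -0.002], [0.001, -0.002, -1.0]]
contact_force: [-0.9, -4.2, 0.1]
gripper_width: 0.392
finger_force: 63.0
clock: 14.65
tcp_pos: [0.6629, 0.1852, 0.1485]
tcp_rot: [[-0.977, -0.214, 0.001], [-0.214, 0.977, -0.001], [-0.001, -0.001, -1.0]]
contact_force: [1.1, -3.9, -0.2]
gripper_width: 0.621
finger_force: 2.0
54 [[0.651 0.129 0.037]
 [0.69  0.142 0.042]
 [0.701 0.15  0.102]]
```

View pics/s6.png

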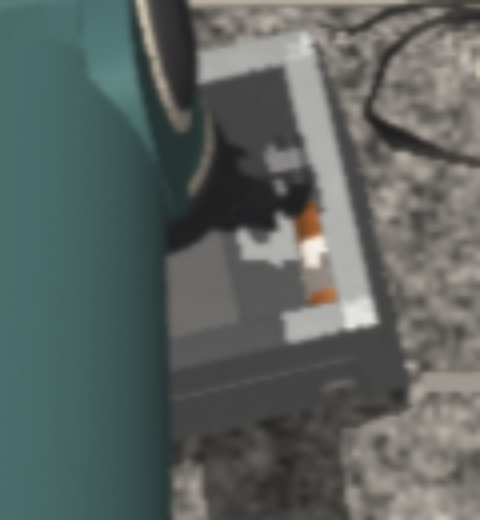

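The first vial shows at the -y wall (crop 315,255). The second is no longer between the fingertips where they are visible. I'll hold a little longer, then withdraw and move clear.

```bash
python3 -m crank '{"offset":[[0,0,0],[0,0,0],[0,0,0],[0,0,0],[0,0,0],[0,0,-0.02],[0,0,-0.045],[0,0,-0.075],[0,0,-0.105],[0,0,-0.135],[0,0,-0.15],[0,0,-0.15]],"angular":[[0,0,0],[0,0,0],[0,0,0],[0,0,0],[0,0,0],[0,0,0],[0,0,0],[0,0,0],[0,0,0],[0,0,0],[0,0,0],[0,0,0]],"hand":[0.62,0.62,0.62,0.62,0.62,0.62,0.62,0.62,0.62,0.62,0.62,0.62]}' && python3 -m crank '{"offset":[[0.02,0,0],[0.05,0,0],[0.085,0,0],[0.12,0,0],[0.155,0,0],[0.19,0,0],[0.22,0.02,0],[0.25,0.04,0],[0.275,0.05,0],[0.285,0.05,0],[0.285,0.05,0],[0.285,0.05,0]],"angular":[[0,0,0],[0,0,0],[0,0,0],[0,0,0],[0,0,0],[0,0,0],[0,0,0],[0,0,0],[0,0,0],[0,0,0],[0,0,0],[0,0,0]],"hand":[0.62,0.62,0.62,0.62,0.62,0.62,0.62,0.62,0.62,0.62,0.62,0.62]}'
python3 - <<'E'
from h import *
for n in("top","scene"):
    c=viewer.capture(n)
    for t in("broken_a","whole_vial","flap"):
      for r in models.silhouettes(n,t):
        p=world(c,r["region"])
        if len(p)>5: print(n,t,np.round(r["position"]),round(r["score"],2),np.round(np.percentile(p,[2,50,98],0),3).tolist())
    if n=="top": t=c["pixels"][90:340,130:450]
s=c["pixels"][60:310,140:460]; cv2.imwrite("pics/s7.png",cv2.resize(np.hstack([s,t]),None,fx=1.25,fy=1.25))
E
```

```text
clock: 15.7
tcp_pos: [0.6642, 0.1886, 0.3038]
tcp_rot: [[-0.976, -0.216, 0.008], [-0.216, 0.976, 0.005], [-0.009, 0.003, -1.0]]
contact_force: [1.3, 0.8, -0.5]
gripper_width: 0.621
finger_force: 0.0
clock: 16.7
tcp_pos: [0.3737, 0.1743, 0.2985]
tcp_rot: [[-0.977, -0.215, 0.001], [-0.215, 0.977, 0.001], [-0.001, 0.001, -1.0]]
contact_force: [-0.2, 0.4, 0.4]
gripper_width: 0.618
finger_force: 0.0
top whole_vial [429. 308.] 0.65 [[0.325, -0.286, 0.018], [0.364, -0.266, 0.033], [0.411, -0.251, 0.04]]
top flap [211. 164.] 0.85 [[0.603, 0.124, 0.2], [0.661, 0.189, 0.204], [0.72, 0.253, 0.208]]
scene broken_a [227. 253.] 0.68 [[0.305, 0.215, 0.011], [0.334, 0.223, 0.028], [0.369, 0.241, 0.037]]
scene whole_vial [333. 376.] 0.88 [[0.319, -0.29, 0.008], [0.352, -0.277, 0.03], [0.403, -0.258, 0.038]]
scene whole_vial [387. 245.] 0.36 [[0.665, -0.07, 0.013], [0.688, -0.042, 0.089], [0.711, -0.013, 0.119]]
scene flap [333. 172.] 0.92 [[0.603, 0.135, 0.199], [0.668, 0.202, 0.203], [0.715, 0.258, 0.207]]Traceback (most recent call last):
  File "<stdin>", line 9, in <module>
    return _nx.concatenate(arrs, 1, dtype=dtype, casting=casting)
           ~~~~~~~~~~~~~~~^^^^^^^^^^^^^^^^^^^^^^^^^^^^^^^^^^^^^^^
ValueError: all the input arrays must have same number of dimensions, but the array at index 0 has 3 dimension(s) and the array at index 1 has 1 dimension(s)
```

```bash
python3 - <<'E'
from h import *
t=viewer.capture("top")["pixels"][90:340,130:450]; s=viewer.capture("scene")["pixels"][60:310,140:460]
cv2.imwrite("pics/s7.png",cv2.resize(np.hstack([s,t]),None,fx=1.25,fy=1.25))
E
```

```text
(no output)
```

View pics/s7.png

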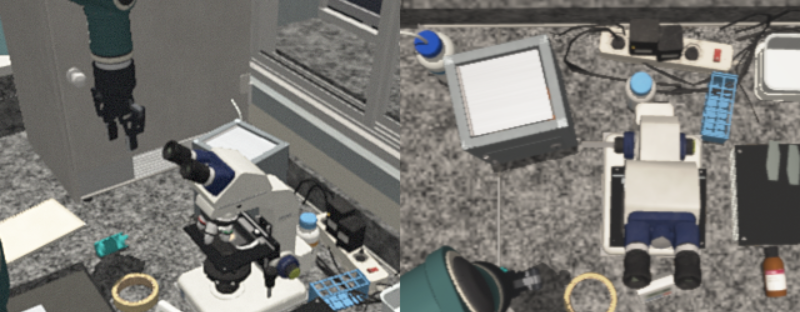

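The flap is shut and level (top view, crop 507,93). The gripper is empty and clear, both broken vials are off the counter, and the turquoise vial, whole vial and bottle are where they were.

```bash
python3 -c "
from bench import finish_job
print(finish_job())"
```

```text
the job is handed in; nothing more can be done
None
```

Both broken vials went into the reject bin through the flap, which sprang shut, and the job is handed in; I confirmed the first vial on the bin floor by depth, but the second only by an empty gripper, a shut flap and a counter clear of it.

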